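Level a fixture stand: screw its loose foot down to its pad and clamp it

TASK

One of the fixture stand's four levelling feet hangs clear of its rubber pad, so the stand rocks: it is the one whose orange clamp lever stands open. Turn that foot's black knob clockwise to screw it down until it just bears lightly on its pad, without jacking the stand up or leaning on it, then swing its clamp lever fully home to lock it. Leave the stand, the pliers, the bottle and the parts tray where they are, and let go.

Things in the scene. Friction and masses are not known exactly. Their poses are not given: they have to be found in the camera images.
- stand: Fixture stand, 6 kg, loose: aluminium base with a pale battery housing (160 x 104 mm, rim 118 mm above the origin) at its middle. Four levelling feet at local (x,y) = (+-125, +-105) mm, each in a clamp boss (top 60 mm above the origin), with a black knob above and an orange clamp lever on the outer y side. Origin: middle, in the plane of the three set feet's undersides, 10 mm above the bench.
- foot: The loose foot: knob, 16 mm spindle and 40 mm steel disc foot in one piece. Origin: middle of the knob, z up; the disc's underside is 105 mm below. Clockwise from above lowers it 4 mm a turn; it hangs 0.4 to 4.5 mm over its pad. Drag while turning 0.03 N m; once it bears, it rubs on the pad and the drag grows by 0.01 N m per newton (felt while turning, it eases within 0.1 s of stopping). Load grows 15 to 20 N per mm of travel.
- clamp_pivot (a point): Pivot of that lever, at local (-125, +143) mm of the stand, at the height of its arm, 78 mm above the stand's origin; the boss's top is 18 mm below. The hub is 22 mm across.
- clamp_tip (a point): On the axis of that lever's orange grip, 50 mm from the pivot. The grip is a 15 mm thick round bar, ending 14 mm farther out; free on both sides and below.
- clamp (a joint): Angle of the loose foot's clamp lever, rad: 0 to 0.25 at the start (open, sticking out to the stand's +y side), 1.4 at its stop (home, along the stand's side, towards local +x). Grows clockwise from above. Stiff: 0.15 N m, a push of 3 to 4 N at the grip, a little more over the last 0.5 rad as it grips the spindle; it stays where it is left.
- pliers: Bystander: pliers with red handles, 145 mm long, lying on the bench on the stand's +y side. Origin: under the joint; x along the jaws.
- bottle: Bystander: small red bottle of threadlocker with a thin nozzle, diameter 32 mm, 94 mm tall, on the stand's -y side. Origin: centre of its underside.
- tray: Bystander: black two-part tray 130 x 90 x 28 mm with small parts, near the stand's -x side. Origin: centre of its underside.
- knob (a point): Middle of the loose foot's knob, where to grasp it from above: round, black, knurled, diameter 40 mm, 24 mm high (12 mm above and below this point), over the stand's local (-125, +105) mm; the boss's top is about 45 mm below. It rides down with the foot; pushing down on it with some 12 N rocks the stand. Nothing as high as the fingertips lies within 65 mm.
- pads: Round black rubber pads, diameter 64 mm, fixed to the bench under the three set feet, at local (+125, +105), (+125, -105) and (-125, -105) mm of the stand, tops 10 mm above the bench. Origin: on the bench between them, under the middle of the stand. A fourth one lies under the loose foot; it is worn by an unknown amount, its top 0.2 to 3.5 mm lower than theirs, and is not measured.

How it is judged:
On the way, in this order (a step that is already met when the one before it is completed fails the run):
1. the loose foot is screwed down until it bears on its pad, its clamp still open (contact force between pad_top_c0 and anything else above 1 N and value of joint clamp below 0.6 rad), for 0.3 s.
2. its clamp lever is swung home (value of joint clamp above 1.2 rad), for 0.2 s.
At the end, for the whole second after the job is handed in: The loose foot bears on its pad with 1 to 12 N and the three other feet still carry the stand (more than 25 N together), the clamp lever is swung home (joint above 1.2 of 1.4 rad), and the stand is at rest (contact force between pad_top_c0 and anything else between 1 and 12 N and contact force between stand and pads above 25 N and value of joint clamp above 1.2 rad and linear speed of stand below 0.005 m/s); the robot touches nothing.
It fails at once if the foot is pressed on its pad with more than 22 N (stand jacked up, or leant on) (contact force between pad_top_c0 and anything else above 22 N).
It fails at once if the stand is shoved more than 12 mm (distance of stand from where it was at the start of the episode above 0.012 m).
It fails at once if the pliers, the bottle or the tray are moved more than 15 mm (distance of any of pliers, bottle, tray from where it was at the start of the episode above 0.015 m).
It also fails if it takes over 72 s, if anything falls off the work surface, if the arm or the gripper's body presses on something with over 40 N, if the wrist force passes 120 N, or if a joint passes its speed limit or range.

ROBOT

A 6-joint arm with a two-finger parallel gripper is mounted at the origin on the work surface. World frame = base frame: x ahead of the robot, y to its left, z up, the work surface at z = 0. Lengths are in m, angles in rad, forces in N, time in s.
With the tool pointing down it reaches from about 0.35 to 1 m from the base axis. Payload 7.1 kg.
Tool frame: the origin (TCP) lies midway between the tips of the shut fingers; the grasp point (between the pads) lies 19 mm behind it (robot.grasp_offset is the distance from the TCP to the grasp point, in m); z points along the fingers, y is the direction in which the jaws open and shut (so a half turn about z gives the same grasp; the last joint's range is limited). The gripper opens to 85 mm and grips with 20 to 120 N. Pads are 22 mm wide; open, the fingers measure 114 mm over their backs; the gripper's body (76 mm by 85 mm) begins 54 mm behind the grasp point. The pads swing forward as they close: fully open they stand 13 mm farther back than shut.
Start: joints at [-1.256, 0.423, 1.63, -0, 1.089, -0.019], TCP at [0.205, -0.59, 0.231] pointing down, gripper open.
Joint ranges: [-3, 3], [-0.9, 2.11], [0.09, 2.58], [-1.31, 4.45], [0.11, 2.69], [-2.54, 2.54]. Speed limits (rad/s): [2.39, 2.39, 3.01, 3.14, 3.14, 3.14].

INTERFACE

Orientations are given as a rotation vector (axis times angle).
In Python, from rig import sensors, cams, sign_off, robot gives the robot as it stands.
- The arm moves only by the tool step_arm, never from a script. Its argument "plan" is text: rows parted by semicolons, each of 7 numbers parted by spaces: the finger opening in mm, from 0 to 85.4, then the shift along the tool's x, y, z in mm, then the turn, a rotation vector about the tool's x, y, z in rad. A call has 1 to 8 rows; each row shifts and turns the pose as measured when the row begins, along the tool's axes as they then stand; what a row does not reach is not made up. A row lasts 1/10 s, in which the tool goes at most 50 mm and 8.59 degrees, less where a joint would pass 70% of its speed; a pose out of reach is approached as far as the arm can. A call is refused whole if a number of a shift passes 50 or a number of a turn 0.15, either way. A call with a gripper value outside its range is refused whole. The fingers move at their own pace and stop on an object; the grip force is fixed at half the most. Time passes only in rows, so rows that do not move let the fingers close. It gives the time, the measured TCP pose, the force and the opening at its end, in the units of the state.
- sensors.sense(): the state, without advancing time (a new reading comes with each control period).
- cams.get_image(name): name is "scene" or "top" or "wrist"; returns (picture, depth): 480x640x3 uint8, red, green, blue; 480x640 float32, m along the optical axis (not along the pixel's ray), 0 where there is no reading.
- cams.camera_model(name): a dict with "fovy" (degrees; the focal length in pixels is half the picture's height over the tangent of half this angle, whatever the lens; pixels are square), "cx", "cy" (the principal point, pixels), "D" ([k1, k2, p1, p2, k3] as OpenCV has them; the pictures are not rectified), "rvec" (rotation vector, rad) and "tvec" (3), from world to camera coordinates, as OpenCV has them; the wrist camera has in their place "T_tool_cam" (4x4, takes a point from camera to tool coordinates, whose origin is the TCP and whose axes are the flange's). Camera axes: x right, y down, z forward; pixel columns grow to the right and rows downward; lengths in m; the calibration is good to about 2 mm. A picture is of the moment at which its call begins: read the wrist's pose just before it. camera_model takes no time and is no camera call.
- sign_off(): hands the job in, once; it reports no verdict.
Trained networks look in the newest picture that a camera, given by its name, has taken for a name from the list of things; names that differ only in an ending like _2 or _b are one class to them, and where a whole thing is asked for, a point or a joint stands for the part that bears it (a point fixed in the world has none). Each returns a list of dicts, best first, with "conf" (0 to 1); they miss things now and then, are a little off and sometimes report something else, mostly with a low value. They report only what shows in the picture. A call takes as long as a camera call.
- cams.masks_of(camera, query): "region" (480x640 bool, what is visible of it) and "extent" ([left, top, width, height] in pixels, round what is visible of it).
- cams.mark_of(camera, query): "position" ([row, column] in pixels: a listed point, or the origin of a listed thing).
The state is a dict: "t": time; "joint_pos": joint angles; "joint_velocities": joint speeds; "effort": joint torques, N m; "ee_pos": TCP position; "tool_rot": TCP orientation; "force": force on the tool from outside, world axes, zero at the start; "moment": the same for the moment, N m; "width": opening from 0.0 (shut) to 1.0 (fully open).
Only numpy, scipy, OpenCV 4.12 (cv2) and the standard library are available. Lean on these libraries where they do the work, as an engineer would, in place of code of your own. Each camera call takes 0.05 s, during which the arm holds its last target. There are 200 camera calls.

## Working session

There is one attempt and no reset: what is moved stays moved. The work goes in short steps, Python scripts to look and compute and a tool call to move; the robot and the scene stay as the last step left them, time stands still between calls to the robot, and variables do not carry over. Pictures are saved under pics/ and viewed, about 8 in all and at most 12, crops included, and the job is handed in when it is done.

Besides the shell and the picture viewer there is one more tool, called by a JSON object that holds its "method" and its "body", one argument or row to a line. step_arm: Moves the arm, as the interface text tells. Its arguments: {"type":"object","properties":{"plan":{"type":"string"}},"required":["plan"]}

```bash
mkdir -p pics; ls; cat > h.py <<'E'
import numpy as np, cv2
from rig import sensors, cams, sign_off, robot
from scipy.spatial.transform import Rotation as R
def K(m):
    f=240/np.tan(np.radians(m["fovy"]/2)); return np.array([[f,0,m["cx"]],[0,f,m["cy"]],[0,0,1.]])
def cam2world(name,s=None):
    m=cams.camera_model(name)
    if name=="wrist":
        T=np.eye(4);T[:3,:3]=R.from_rotvec(s["tool_rot"]).as_matrix();T[:3,3]=s["ee_pos"]
        return T@np.array(m["T_tool_cam"])
    T=np.eye(4);T[:3,:3]=R.from_rotvec(np.ravel(m["rvec"])).as_matrix();T[:3,3]=np.ravel(m["tvec"])
    return np.linalg.inv(T)
def ray(name,uv,s=None):
    m=cams.camera_model(name)
    p=cv2.undistortPoints(np.array(uv,float).reshape(-1,1,2),K(m),np.array(m["D"],float)).reshape(-1,2)
    return np.c_[p,np.ones(len(p))],cam2world(name,s)
def at_z(name,uv,z,s=None):
    d,T=ray(name,uv,s); d=d@T[:3,:3].T; o=T[:3,3]; return o+d*((z-o[2])/d[:,2])[:,None]
def at_d(name,uv,dep,s=None):
    d,T=ray(name,uv,s); return (d*np.ravel(dep)[:,None])@T[:3,:3].T+T[:3,3]
E
python3 - <<'E'
from h import *
s=sensors.sense(); print({k:np.round(v,3) for k,v in s.items()})
print(robot.grasp_offset)
pics=[]
for n in("scene","top"):
    im,d=cams.get_image(n); pics.append(im)
    for q in("stand","knob","clamp_pivot","clamp_tip","pliers","bottle","tray","pads"):
        r=cams.mark_of(n,q)
        for x in r[:2]:
            rc=x["position"];i,j=int(rc[0]),int(rc[1])
            dd=d[i,j] if 0<=i<480 and 0<=j<640 else 0
            print(n,q,round(x["conf"],2),np.round(rc,0),np.round(at_d(n,[[rc[1],rc[0]]],[dd]),3))
cv2.imwrite("pics/a.png",cv2.resize(np.hstack(pics),(800,300))[:,:,::-1])
cv2.imwrite("pics/top.png",pics[1][:,:,::-1])
E
```

```text
pics
{'t': np.float64(0.0), 'joint_pos': array([-1.256,  0.424,  1.631, -0.   ,  1.089, -0.019]), 'joint_velocities': array([ 0.001,  0.001, -0.001, -0.   ,  0.001,  0.001]), 'effort': array([ 2.0000e-03, -5.5737e+01, -2.8174e+01,  0.0000e+00,  7.0000e-03,
        0.0000e+00]), 'ee_pos': array([ 0.205, -0.59 ,  0.231]), 'tool_rot': array([-3.096, -0.522,  0.   ]), 'force': array([ 0.784, -0.603,  0.331]), 'moment': array([-0.026, -0.018, -0.031]), 'width': np.float64(1.004)}
0.0187
scene stand 0.95 [277. 264.] [[ 0.695 -0.009  0.128]]
scene knob 0.78 [232. 357.] [[0.532 0.053 0.129]]
scene clamp_pivot 0.85 [254. 373.] [[0.527 0.086 0.089]]
scene clamp_tip 0.88 [267. 397.] [[0.527 0.134 0.097]]
scene pliers 0.63 [368. 359.] [[0.679 0.175 0.015]]
scene bottle 0.69 [206. 214.] [[ 0.597 -0.243  0.03 ]]
scene tray 0.9 [192. 316.] [[ 0.422 -0.122  0.003]]
scene pads 0.3 [253. 372.] [[0.526 0.084 0.091]]
top stand 0.69 [178. 241.] [[0.679 0.17  0.014]]
top stand 0.62 [191. 345.] [[ 0.635 -0.057  0.11 ]]
top knob 0.52 [251. 294.] [[0.516 0.044 0.127]]
top knob 0.51 [301. 378.] [[ 0.409 -0.128  0.002]]
top clamp_pivot 0.53 [249. 274.] [[0.522 0.087 0.092]]
top clamp_tip 0.7 [248. 252.] [[0.525 0.133 0.095]]
top pliers 0.83 [181. 239.] [[0.672 0.174 0.013]]
top tray 0.9 [302. 378.] [[ 0.407 -0.129  0.002]]
```

View pics/top.png

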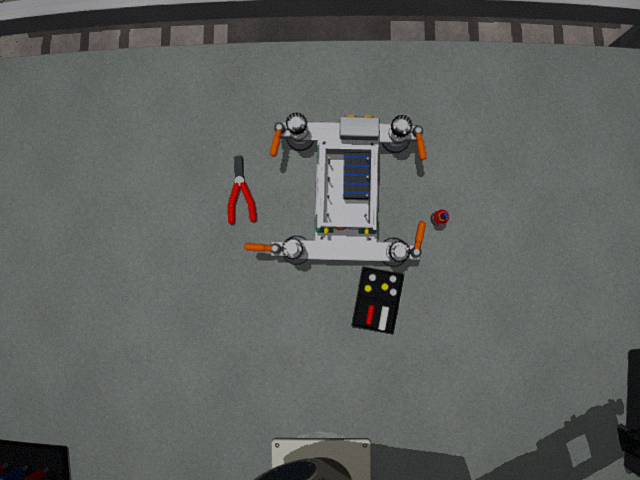

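View pics/a.png

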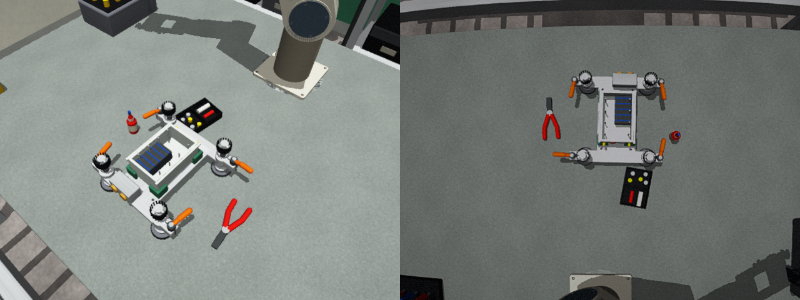

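Top view: the loose foot is at about (row 250, col 293), with its lever pointing left (+y). That matches the network's marks, and the stand's yaw is near 0. I'll move above it and look with the wrist camera.

```bash
cat >> h.py <<'E'
def shift(target):
    s=sensors.sense(); return np.round(R.from_rotvec(s["tool_rot"]).inv().apply(np.array(target)-s["ee_pos"])*1000,1)
def look(fn=None):
    s=sensors.sense(); im,d=cams.get_image("wrist")
    if fn: cv2.imwrite("pics/"+fn,im[:,:,::-1])
    return s,im,d
E
python3 - <<'E'
from h import *
print(shift([0.518,0.048,0.27])/15)
print(cams.camera_model("wrist"))
E
```

```text
[ 33.67333333 -33.37333333  -2.58      ]
{'fovy': 69.23314926859523, 'cx': 319.46701950511, 'cy': 237.91217833564193, 'D': array([-0.04489051,  0.        ,  0.        ,  0.        ,  0.        ]), 'T_tool_cam': array([[ 4.41403450e-04, -9.63600500e-01, -2.67345996e-01,
         6.73244799e-02],
       [ 9.99999890e-01,  4.68329357e-04, -3.69521213e-05,
         1.57634322e-04],
       [ 1.60813061e-04, -2.67345950e-01,  9.63600600e-01,
        -1.41974060e-01],
       [ 0.00000000e+00,  0.00000000e+00,  0.00000000e+00,
         1.00000000e+00]])}
```

{"method": "step_arm", "body": {
  "plan": "85 33.7 -33.4 -5 0 0 0;85 33.7 -33.4 -5 0 0 0;85 33.7 -33.4 -5 0 0 0;85 33.7 -33.4 -5 0 0 0;85 33.7 -33.4 -5 0 0 0;85 33.7 -33.4 -5 0 0 0;85 33.7 -33.4 -5 0 0 0;85 33.7 -33.4 -4 0 0 0"
}}

```text
t: 1.7
ee_pos: [0.3756, -0.2438, 0.2709]
tool_rot: [3.096, 0.506, 0.003]
force: [1.2, -0.1, -0.1]
width: 0.998
```

{"method": "step_arm", "body": {
  "plan": "85 33.7 -33.4 0 0 0 0;85 33.7 -33.4 0 0 0 0;85 33.7 -33.4 0 0 0 0;85 33.7 -33.4 0 0 0 0;85 33.7 -33.4 0 0 0 0;85 33.7 -33.4 0 0 0 0;85 33.7 -33.4 0 0 0 0"
}}

```text
t: 2.4
ee_pos: [0.53, 0.0663, 0.2738]
tool_rot: [3.093, 0.505, 0.015]
force: [0.9, -0.9, 0.3]
width: 0.994
```

```bash
python3 - <<'E'
from h import *
s,im,d=look("w1.png"); print(s["ee_pos"],s["tool_rot"],s["joint_pos"],s["width"])
for q in("knob","clamp_pivot","clamp_tip","stand"):
    for x in cams.mark_of("wrist",q)[:2]:
        rc=x["position"];i,j=map(int,rc); print(q,round(x["conf"],2),np.round(rc),at_d("wrist",[rc[::-1]],[d[i,j]],s).round(4),at_z("wrist",[rc[::-1]],.118,s).round(4),at_z("wrist",[rc[::-1]],.088,s).round(4))
print(shift([0.518,0.048,0.27]))
E
```

```text
[0.52997094 0.0663265  0.2738469 ] [3.09254942 0.50511417 0.01533486] [ 0.10643314  0.23513236  1.79683462 -0.00838588  1.0994223   1.35719351] 0.9941120121156345
knob 0.9 [234. 332.] [[0.5258 0.0518 0.1252]] [[0.5242 0.0509 0.118 ]] [[0.5173 0.0471 0.088 ]]
clamp_pivot 0.81 [215. 296.] [[0.5246 0.0859 0.0898]] [[0.5305 0.0861 0.118 ]] [[0.5243 0.0859 0.088 ]]
clamp_tip 0.56 [192. 245.] [[0.5311 0.1372 0.0953]] [[0.5354 0.1338 0.118 ]] [[0.5297 0.1383 0.088 ]]
stand 0.7 [142. 454.] [[ 0.6376 -0.0363  0.074 ]] [[ 0.6318 -0.0203  0.118 ]] [[ 0.6357 -0.0312  0.088 ]]
[-15.4  11.8   3.3]
```

View pics/w1.png

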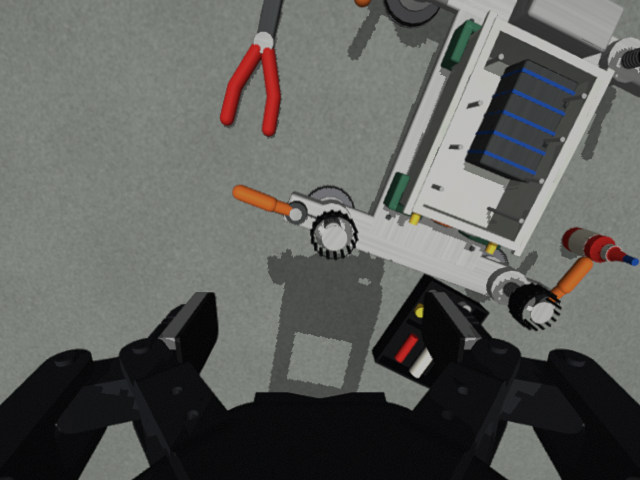

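Wrist view: loose knob at about (row 234, col 332), pivot at (214, 297) and the orange grip at (192, 245). I'll refine the knob's centre from depth.

```bash
cat > knobfit.py <<'E'
from h import *
s,im,d=look()
v,u=np.mgrid[0:480,0:640]; m=d>0
P=at_d("wrist",np.c_[u[m],v[m]],d[m],s); pix=np.c_[u[m],v[m]]
c=np.array([.524,.050])
k=(np.hypot(*(P[:,:2]-c).T)<.035)&(P[:,2]>.105)&(P[:,2]<.15)
Q=P[k]; print("n",len(Q),"z pct",np.percentile(Q[:,2],[5,25,50,75,95]).round(4))
zt=np.percentile(Q[:,2],75); t=Q[Q[:,2]>zt-.004]
(cc,r)=cv2.minEnclosingCircle((t[:,:2]*1000).astype(np.float32)); print("top circle",np.round(cc,1),round(r,1),"median",np.median(t,0).round(4))
# lever grip: orange pixels near
o=im[m].astype(int); g=(o[:,0]>150)&(o[:,1]<130)&(o[:,2]<60)&(o[:,0]-o[:,1]>70)&(np.hypot(*(P[:,:2]-[.53,.13]).T)<.06)
if g.sum()>20:
    G=P[g]; print("grip n",g.sum(),"min/max y",G[:,1].min().round(4),G[:,1].max().round(4),"zmax",np.percentile(G[:,2],95).round(4))
    l=cv2.fitLine(G[:,:2].astype(np.float32),cv2.DIST_L2,0,.01,.01).ravel(); print("line",l)
E
python3 knobfit.py
```

```text
n 1194 z pct [0.1086 0.121  0.1255 0.127  0.1279]
top circle [524.1  49.4] 21.3 median [0.5253 0.0502 0.1265]
grip n 692 min/max y 0.093 0.1492 zmax 0.0963
line [0.11451846 0.99342114 0.5285245  0.12289783]
```

{"method": "step_arm", "body": {
  "plan": "85 0 0 0 0 0 -0.149;85 0 0 0 0 0 -0.149;85 0 0 0 0 0 -0.149;85 0 0 0 0 0 -0.149;85 0 0 0 0 0 -0.149;85 0 0 0 0 0 -0.149;85 0 0 0 0 0 -0.149;85 0 0 0 0 0 -0.149"
}}

```text
t: 3.5
ee_pos: [0.5236, 0.05, 0.2742]
tool_rot: [2.264, 2.162, -0.0]
force: [0.3, 0.7, 0.8]
width: 0.992
```

{"method": "step_arm", "body": {
  "plan": "85 0 0 0 0 0 -0.149;85 0 0 0 0 0 -0.149;85 0 0 0 0 0 -0.149;85 0 0 0 0 0 -0.149;85 0 0 0 0 0 -0.149;85 0 0 0 0 0 -0.149;85 0 0 0 0 0 -0.149;85 0 0 0 0 0 -0.149"
}}

```text
t: 4.3
ee_pos: [0.5182, 0.0355, 0.2754]
tool_rot: [0.648, 3.065, -0.013]
force: [0.5, 0.2, -0.8]
width: 1.002
```

{"method": "step_arm", "body": {
  "plan": "85 0 0 0 0 0 -0.149;85 0 0 0 0 0 -0.149;85 0 0 0 0 0 -0.149;85 0 0 0 0 0 -0.149;85 0 0 0 0 0 -0.149;85 0 0 0 0 0 -0.149;85 0 0 0 0 0 -0.149;85 0 0 0 0 0 -0.149"
}}

```text
t: 5.1
ee_pos: [0.5124, 0.0214, 0.2766]
tool_rot: [-1.199, 2.903, -0.02]
force: [-0.6, 0.2, -0.5]
width: 0.996
```

```bash
python3 - <<'E'
from h import *
s=sensors.sense(); print(s["t"],s["ee_pos"],s["tool_rot"],s["joint_pos"]); M=R.from_rotvec(s["tool_rot"]).as_matrix();print(M.round(4))
print(shift([.5245,.0498,.2]))
E
python3 knobfit.py
```

```text
5.1 [0.51236035 0.02135851 0.27655393] [-1.19873936  2.90314959 -0.01976133] [ 0.02521892  0.20109824  1.83447452 -0.01292245  1.10095727 -2.3229277 ]
[[-0.7087 -0.7055  0.0054]
 [-0.7055  0.7086 -0.0114]
 [ 0.0042 -0.0119 -0.9999]]
[-29.   12.5  76.3]
n 1196 z pct [0.1083 0.1197 0.1252 0.127  0.128 ]
top circle [523.   49.1] 21.2 median [0.523  0.0488 0.1267]
grip n 543 min/max y 0.0948 0.1482 zmax 0.0964
line [0.20298998 0.9791808  0.52767146 0.12152912]
```

{"method": "step_arm", "body": {
  "plan": "85 -14 6 20 -0.006 -0.002 0;85 -14 6 20 -0.006 -0.002 0;85 0 0 0 0 0 0;85 0 0 0 0 0 0"
}}

```text
t: 5.55
ee_pos: [0.5229, 0.0443, 0.2371]
tool_rot: [-1.184, 2.909, -0.002]
force: [0.1, -0.6, 0.8]
width: 0.994
```

{"method": "step_arm", "body": {
  "plan": "85 0 0 0 0 0 0;85 0 0 0 0 0 0;85 0 0 0 0 0 0;85 0 0 0 0 0 0"
}}

```text
t: 5.95
ee_pos: [0.5231, 0.042, 0.2398]
tool_rot: [-1.175, 2.909, -0.005]
force: [-0.0, 0.6, -0.8]
width: 0.993
```

```bash
python3 - <<'E'
from h import *
s=sensors.sense(); print(s["t"],s["ee_pos"],s["joint_pos"],s["joint_velocities"].round(3)); M=R.from_rotvec(s["tool_rot"]).as_matrix();print(M.round(4))
print(shift([.5238,.0493,.2]), shift([.5238,.0493,.097]))
E
python3 knobfit.py
```

```text
5.95 [0.52314353 0.04203551 0.23983121] [ 5.82824371e-02  2.63548830e-01  1.84579342e+00 -1.58634273e-03
  1.02728312e+00 -2.27971507e+00] [-0.004 -0.009  0.001  0.001  0.002  0.002]
[[-0.7193 -0.6947  0.005 ]
 [-0.6947  0.7193 -0.0011]
 [-0.0029 -0.0043 -1.    ]]
[-5.4  4.9 39.8] [ -5.1   5.4 142.8]
n 1507 z pct [0.1086 0.1215 0.1256 0.1271 0.128 ]
top circle [523.3  48.9] 21.5 median [0.5228 0.0486 0.1267]
grip n 682 min/max y 0.0938 0.1475 zmax 0.0962
line [0.1753331  0.98450917 0.5275021  0.12132783]
```

{"method": "step_arm", "body": {
  "plan": "85 -5 5 40 0.002 0.002 -0.02;85 0 0 40 0 0 -0.02;85 0 0 30 0 0 0;85 0 0 10 0 0 0;85 0 0 0 0 0 0"
}}

```text
t: 6.5
ee_pos: [0.5275, 0.0493, 0.1196]
tool_rot: [-1.233, 2.878, -0.013]
force: [-0.3, -0.2, 0.3]
width: 0.994
```

```bash
python3 - <<'E'
from h import *
s=sensors.sense(); print(s["t"],s["ee_pos"],s["joint_pos"].round(3),s["joint_velocities"].round(3)); M=R.from_rotvec(s["tool_rot"]).as_matrix();print(M[:,2].round(4))
print(shift([.5235,.049,.097]),s["force"],s["moment"])
E
```

```text
6.5 [0.52753463 0.04929076 0.11957848] [ 0.073  0.444  1.922 -0.006  0.763 -2.302] [-0.    -0.002 -0.006 -0.     0.01  -0.   ]
[ 0.0133 -0.0035 -0.9999]
[ 3.1  3.  22.5] [-0.27646658 -0.22920156  0.26576379] [ 0.04053277 -0.06392918  0.02197711]
```

```bash
cat > st.py <<'E'
from h import *
import sys
s=sensors.sense(); M=R.from_rotvec(s["tool_rot"]).as_matrix(); z=M[:,2]
w=M.T@np.array([-z[1],z[0],0])
print("t",s["t"].round(2),"pos",s["ee_pos"].round(4),"j6",s["joint_pos"][5].round(3),"tiltfix",w.round(4),"F",s["force"].round(2),"M",s["moment"].round(3),"eff6",s["effort"][5].round(3),"w",round(s["width"],3),"yaw",np.arctan2(M[1,0],M[0,0]).round(3))
if len(sys.argv)>3: print("shift",shift([float(a) for a in sys.argv[1:4]]))
E
echo ok
```

```text
ok
```

{"method": "step_arm", "body": {
  "plan": "85 3 3 11 -0.012 0.0066 0;85 0 0 8 0 0 0;85 0 0 2 0 0 0"
}}

```text
t: 6.8
ee_pos: [0.5255, 0.0493, 0.1002]
tool_rot: [-1.235, 2.884, -0.002]
force: [-0.4, -0.3, 0.1]
width: 0.997
```

```bash
python3 st.py .5235 .049 .097; python3 st.py
```

```text
Traceback (most recent call last):
  File "st.py", line 5, in <module>
    print("t",s["t"].round(2),"pos",s["ee_pos"].round(4),"j6",s["joint_pos"][5].round(3),"tiltfix",w.round(4),"F",s["force"].round(2),"M",s["moment"].round(3),"eff6",s["effort"][5].round(3),"w",round(s["width"],3),"yaw",np.arctan2(M[1,0],M[0,0]).round(3))
              ^^^^^^^^^^^^
AttributeError: 'float' object has no attribute 'round'
Traceback (most recent call last):
  File "st.py", line 5, in <module>
    print("t",s["t"].round(2),"pos",s["ee_pos"].round(4),"j6",s["joint_pos"][5].round(3),"tiltfix",w.round(4),"F",s["force"].round(2),"M",s["moment"].round(3),"eff6",s["effort"][5].round(3),"w",round(s["width"],3),"yaw",np.arctan2(M[1,0],M[0,0]).round(3))
              ^^^^^^^^^^^^
AttributeError: 'float' object has no attribute 'round'
```

{"method": "step_arm", "body": {
  "plan": "85 1.5 1.5 3 0 0 0;52 0 0 0 0 0 0;52 0 0 0 0 0 0;52 0 0 0 0 0 0;52 0 0 0 0 0 0"
}}

```text
t: 7.3
ee_pos: [0.5244, 0.0493, 0.0986]
tool_rot: [-1.234, 2.881, -0.003]
force: [-0.1, -0.5, -1.0]
width: 0.61
```

```bash
sed -i 's/s\["t"\].round(2)/round(float(s["t"]),2)/' st.py; python3 st.py .5235 .049 .097; python3 -c "
from h import *
look('w2.png')"; python3 st.py
```

```text
t 7.3 pos [0.5244 0.0493 0.0986] j6 -2.31 tiltfix [-0.0046  0.0057 -0.    ] F [-0.07 -0.51 -1.  ] M [ 0.031  0.022 -0.005] eff6 0.0 w 0.61 yaw -2.332
shift [0.8 0.5 1.6]
t 7.35 pos [0.5245 0.0493 0.0986] j6 -2.31 tiltfix [-0.0046  0.0057 -0.    ] F [-0.64 -0.03 -0.73] M [ 0.021 -0.022  0.008] eff6 -0.0 w 0.609 yaw -2.332
```

View pics/w2.png

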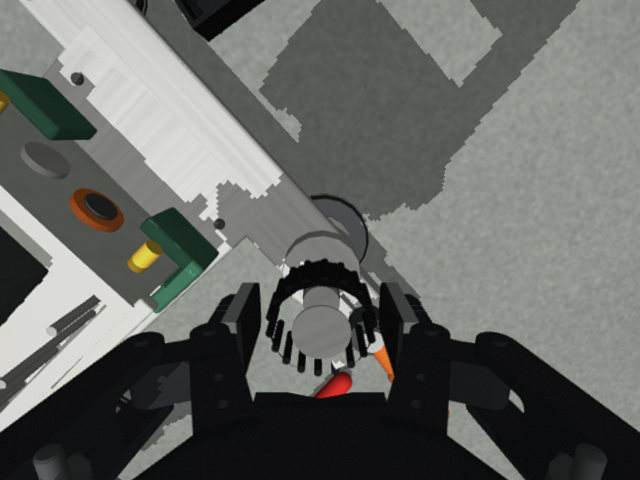

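The knob sits centred between the jaws (cap at col 322, pads at 258 and 382). Closing.

{"method": "step_arm", "body": {
  "plan": "52 0.8 0.5 1 -0.004 0.005 0;34 0 0 0 0 0 0;34 0 0 0 0 0 0;34 0 0 0 0 0 0;34 0 0 0 0 0 0"
}}

```text
t: 7.85
ee_pos: [0.5235, 0.0492, 0.0981]
tool_rot: [-1.236, 2.888, 0.0]
force: [-0.2, 0.2, 1.8]
width: 0.453
```

```bash
python3 st.py
```

```text
t 7.85 pos [0.5235 0.0492 0.0981] j6 -2.309 tiltfix [-0.0002  0.0005  0.    ] F [-0.24  0.16  1.82] M [ 0.065  0.04  -0.041] eff6 -0.019 w 0.453 yaw -2.333
```

{"method": "step_arm", "body": {
  "plan": "34 0 0 0.1 0 0 0.14;34 0 0 0.1 0 0 0.14;34 0 0 0.1 0 0 0.14"
}}

```text
t: 8.15
ee_pos: [0.5234, 0.0493, 0.0978]
tool_rot: [-0.587, 3.086, 0.001]
force: [-0.9, -0.2, 3.4]
width: 0.453
```

```bash
python3 st.py .5235 .049 .097
```

```text
t 8.15 pos [0.5234 0.0493 0.0978] j6 -1.876 tiltfix [ 0.0002  0.0004 -0.    ] F [-0.88 -0.2   3.37] M [0.151 0.158 0.062] eff6 -1.929 w 0.453 yaw -2.765
shift [-0.  -0.4  0.8]
```

{"method": "step_arm", "body": {
  "plan": "34 0 0 0.05 0 0 0.14;34 0 0 0.05 0 0 0.14;34 0 0 0.05 0 0 0.14"
}}

```text
t: 8.45
ee_pos: [0.5233, 0.0495, 0.0975]
tool_rot: [0.097, 3.14, 0.001]
force: [-1.7, -0.3, 1.2]
width: 0.45
```

```bash
python3 st.py .5235 .049 .097
```

```text
t 8.45 pos [0.5233 0.0495 0.0975] j6 -1.438 tiltfix [0.0006 0.0004 0.    ] F [-1.67 -0.31  1.19] M [0.164 0.116 0.027] eff6 -1.894 w 0.45 yaw 3.08
shift [-0.2 -0.5  0.5]
```

{"method": "step_arm", "body": {
  "plan": "34 0 0 0.08 0 0 0.14;34 0 0 0.08 0 0 0.14"
}}

```text
t: 8.65
ee_pos: [0.5234, 0.0496, 0.0973]
tool_rot: [0.552, 3.092, 0.001]
force: [-0.6, 0.9, 2.0]
width: 0.447
```

```bash
python3 st.py
```

```text
t 8.65 pos [0.5234 0.0496 0.0973] j6 -1.147 tiltfix [0.0008 0.0002 0.    ] F [-0.56  0.86  2.03] M [0.112 0.129 0.091] eff6 -1.894 w 0.447 yaw 2.788
```

{"method": "step_arm", "body": {
  "plan": "34 0 0 0.08 0 0 0.14;34 0 0 0.08 0 0 0.14"
}}

```text
t: 8.85
ee_pos: [0.5234, 0.0498, 0.0972]
tool_rot: [0.996, 2.979, 0.001]
force: [-0.8, 0.2, 2.0]
width: 0.447
```

```bash
python3 st.py .5235 .049 .097
```

```text
t 8.85 pos [0.5234 0.0498 0.0972] j6 -0.855 tiltfix [ 0.001   0.0002 -0.    ] F [-0.79  0.21  1.98] M [0.097 0.11  0.011] eff6 -1.895 w 0.447 yaw 2.497
shift [-0.5 -0.6  0.2]
```

{"method": "step_arm", "body": {
  "plan": "34 0 0 0.08 0 0 0.14;34 0 0 0.08 0 0 0.14"
}}

```text
t: 9.05
ee_pos: [0.5235, 0.0499, 0.097]
tool_rot: [1.418, 2.803, 0.002]
force: [-1.6, 1.6, 2.9]
width: 0.44
```

```bash
python3 st.py
```

```text
t 9.05 pos [0.5235 0.0499 0.097 ] j6 -0.563 tiltfix [ 0.0013  0.     -0.    ] F [-1.56  1.65  2.86] M [0.091 0.089 0.048] eff6 -1.895 w 0.44 yaw 2.205
```

{"method": "step_arm", "body": {
  "plan": "34 0 0 0.08 0 0 0.14;34 0 0 0.08 0 0 0.14"
}}

```text
t: 9.25
ee_pos: [0.5237, 0.0499, 0.0968]
tool_rot: [1.81, 2.567, 0.002]
force: [-0.2, 0.2, 2.1]
width: 0.449
```

```bash
python3 st.py .5235 .049 .097
```

```text
t 9.25 pos [0.5237 0.0499 0.0968] j6 -0.271 tiltfix [ 0.0016 -0.0002  0.    ] F [-0.2   0.19  2.13] M [0.092 0.019 0.088] eff6 -1.895 w 0.449 yaw 1.913
shift [-0.8 -0.5 -0.2]
```

{"method": "step_arm", "body": {
  "plan": "34 0 0 0.08 0 0 0.14;34 0 0 0.08 0 0 0.14"
}}

```text
t: 9.45
ee_pos: [0.5238, 0.05, 0.0966]
tool_rot: [2.164, 2.277, 0.003]
force: [-0.9, 0.5, 2.4]
width: 0.447
```

```bash
python3 st.py
```

```text
t 9.45 pos [0.5238 0.05   0.0966] j6 0.021 tiltfix [ 0.0018 -0.0006  0.    ] F [-0.93  0.47  2.35] M [0.005 0.046 0.055] eff6 -1.892 w 0.447 yaw 1.622
```

{"method": "step_arm", "body": {
  "plan": "34 0 0 0.08 0 0 0.14;34 0 0 0.08 0 0 0.14"
}}

```text
t: 9.65
ee_pos: [0.5239, 0.0499, 0.0965]
tool_rot: [2.471, 1.938, 0.003]
force: [-0.5, -0.3, 2.7]
width: 0.446
```

```bash
python3 st.py .5235 .049 .097
```

```text
t 9.65 pos [0.5239 0.0499 0.0965] j6 0.313 tiltfix [ 0.0019 -0.001   0.    ] F [-0.51 -0.29  2.68] M [0.013 0.115 0.048] eff6 -1.866 w 0.446 yaw 1.33
shift [-1.  -0.2 -0.5]
```

{"method": "step_arm", "body": {
  "plan": "34 0 0 0.06 0 0 0.14"
}}

```text
t: 9.75
ee_pos: [0.524, 0.0499, 0.0964]
tool_rot: [2.606, 1.753, 0.003]
force: [0.6, 0.2, 2.6]
width: 0.447
```

```bash
python3 st.py
```

```text
t 9.75 pos [0.524  0.0499 0.0964] j6 0.458 tiltfix [ 0.002  -0.0012 -0.    ] F [0.64 0.24 2.58] M [-0.011  0.071  0.063] eff6 -1.853 w 0.447 yaw 1.184
```

{"method": "step_arm", "body": {
  "plan": "34 0 0 0.06 0 0 0.14"
}}

```text
t: 9.85
ee_pos: [0.5241, 0.0498, 0.0964]
tool_rot: [2.726, 1.559, 0.003]
force: [-0.6, -0.3, 1.6]
width: 0.445
```

```bash
python3 st.py .5235 .049 .097
```

```text
t 9.85 pos [0.5241 0.0498 0.0964] j6 0.604 tiltfix [ 0.002  -0.0014  0.    ] F [-0.6  -0.32  1.57] M [0.036 0.095 0.121] eff6 -1.838 w 0.445 yaw 1.039
shift [-1.  -0.1 -0.6]
```

Joint 6's effort fell steadily by about 0.014 N m per row after j6 ≈ 0.02. That is contact building, now near 5.7 N, and the wrist moment of 0.12 agrees. Stopping here.

{"method": "step_arm", "body": {
  "plan": "34 0 0 0 0 0 0;34 0 0 0 0 0 0;34 0 0 0 0 0 0"
}}

```text
t: 10.15
ee_pos: [0.5241, 0.0498, 0.0964]
tool_rot: [2.723, 1.565, 0.004]
force: [-0.7, 0.9, 2.1]
width: 0.446
```

```bash
python3 st.py
```

```text
t 10.15 pos [0.5241 0.0498 0.0964] j6 0.6 tiltfix [ 0.002  -0.0015 -0.    ] F [-0.65  0.88  2.1 ] M [-0.016  0.1   -0.041] eff6 0.0 w 0.446 yaw 1.043
```

{"method": "step_arm", "body": {
  "plan": "85 0 0 0 0 0 0;85 0 0 0 0 0 0;85 0 0 0 0 0 0;85 0 0 0 0 0 0;85 0 0 0 0 0 0"
}}

```text
t: 10.65
ee_pos: [0.5241, 0.0497, 0.0959]
tool_rot: [2.719, 1.572, 0.003]
force: [0.0, -0.3, 0.2]
width: 0.992
```

```bash
python3 st.py
```

```text
t 10.65 pos [0.5241 0.0497 0.0959] j6 0.595 tiltfix [ 0.0021 -0.0013 -0.    ] F [ 0.04 -0.33  0.23] M [ 0.03  -0.006  0.056] eff6 -0.003 w 0.992 yaw 1.048
```

{"method": "step_arm", "body": {
  "plan": "85 0 0 -20 0 0 0;85 0 0 -40 0 0 0;85 0 0 -30 0 0 0;60 0 0 0 0 0 -0.149;40 0 0 0 0 0 -0.149;0 0 0 0 0 0 -0.149;0 0 0 0 0 0 -0.149;0 0 0 0 0 0 -0.149"
}}

```text
t: 11.45
ee_pos: [0.5239, 0.0496, 0.19]
tool_rot: [1.947, 2.463, 0.003]
force: [-0.1, -1.2, -0.5]
width: 0.14
```

{"method": "step_arm", "body": {
  "plan": "0 0 0 0 0 0 -0.149;0 0 0 0 0 0 -0.149;0 0 0 0 0 0 -0.149;0 0 0 0 0 0 -0.149;0 0 0 0 0 0 -0.149;0 0 0 0 0 0 -0.149;0 0 0 0 0 0 -0.149;0 0 0 0 0 0 -0.149"
}}

```text
t: 12.25
ee_pos: [0.5233, 0.0496, 0.1899]
tool_rot: [0.216, 3.132, 0.0]
force: [-0.2, 0.4, 0.5]
width: 0.004
```

```bash
python3 st.py .494 .135 .17; python3 - <<'E'
from h import *
s,im,d=look("w3.png")
for q in("knob","clamp_pivot","clamp_tip"):
    for x in cams.mark_of("wrist",q)[:1]:
        rc=x["position"]; print(q,round(x["conf"],2),np.round(rc),at_z("wrist",[rc[::-1]],.0885 if q!="knob" else .1125,s).round(4))
im,d=cams.get_image("top")
for q in("knob","clamp_pivot","clamp_tip"):
    for x in cams.mark_of("top",q)[:1]:
        rc=x["position"]; print(q,round(x["conf"],2),np.round(rc),at_z("top",[rc[::-1]],.0885 if q!="knob" else .1125).round(4))
E
```

```text
t 12.25 pos [0.5233 0.0496 0.1899] j6 -1.361 tiltfix [ 0.0002  0.0026 -0.    ] F [-0.16  0.36  0.48] M [ 0.013 -0.007  0.044] eff6 1.99 w 0.004 yaw 3.004
shift [40.8 80.6 19.8]
knob 0.95 [248. 318.] [[0.5229 0.0485 0.1125]]
clamp_pivot 0.59 [233. 370.] [[0.5244 0.0866 0.0885]]
clamp_tip 0.79 [231. 440.] [[0.5304 0.1373 0.0885]]
clamp_tip 0.65 [190. 349.] [[ 0.6393 -0.0641  0.0885]]
```

View pics/w3.png

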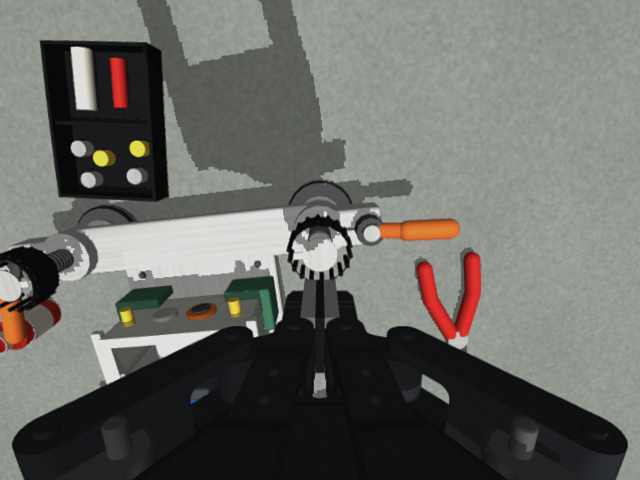

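{"method": "step_arm", "body": {
  "plan": "0 21 41 0 0 0.002 0;0 21 41 0 0 0 0;0 0 0 0 0 0 0;0 0 0 0 0 0 0"
}}

```text
t: 13.05
ee_pos: [0.4942, 0.1387, 0.1902]
tool_rot: [0.241, 3.13, 0.001]
force: [0.2, -0.5, -0.1]
width: -0.0
```

```bash
python3 st.py .492 .135 .08
```

```text
t 13.05 pos [0.4942 0.1387 0.1902] j6 -1.166 tiltfix [ 0.0006  0.0024 -0.    ] F [ 0.15 -0.49 -0.06] M [0.014 0.035 0.015] eff6 0.065 w -0.0 yaw 2.988
shift [  1.9  -4.  110.2]
```

{"method": "step_arm", "body": {
  "plan": "0 2 -3 40 0 0.002 0;0 0 0 40 0 0 0;0 0 0 25 0 0 0;0 0 0 5 0 0 0;0 0 0 0 0 0 0"
}}

```text
t: 13.55
ee_pos: [0.4963, 0.1333, 0.0791]
tool_rot: [0.249, 3.125, 0.003]
force: [0.5, 0.1, 1.1]
width: -0.0
```

```bash
python3 st.py .5095 .136 .08
```

```text
t 13.55 pos [0.4963 0.1333 0.0791] j6 -1.172 tiltfix [0.0026 0.0068 0.    ] F [0.49 0.12 1.1 ] M [ 0.03  -0.015  0.027] eff6 -0.0 w -0.0 yaw 2.982
shift [-12.6   4.8  -0.8]
```

{"method": "step_arm", "body": {
  "plan": "0 -7 4 0 0.0025 0.006 0;0 -5.5 1 0 0 0 0;0 -2 0 0 0 0 0;0 -4.8 1.8 0 0 0 0.1;0 -4.8 1.8 0 0 0 0.1"
}}

```text
t: 14.05
ee_pos: [0.5226, 0.137, 0.0825]
tool_rot: [-0.572, -3.088, 0.0]
force: [-3.1, 0.8, -2.2]
width: -0.001
```

```bash
cat > lev.py <<'E'
from h import *
P=np.array([.5244,.0866])
print("th r d C")
s=sensors.sense(); M=R.from_rotvec(s["tool_rot"]).as_matrix()
t=-M[:2,0]; th=-np.arctan2(t[1],t[0]); u=np.array([np.sin(th),np.cos(th)])
e=s["ee_pos"][:2]-P
# lever angle if edge touches (d=18.5)
L=np.hypot(*e); a=np.arctan2(e[0],e[1]); print("tool th",th.round(3),"r,d",(e@u).round(4),(-e@t).round(4),"lever est",(a+np.arcsin(.0185/L)).round(3),"F along t",(s["force"][:2]@t).round(2),"u",(s["force"][:2]@u).round(2))
E
python3 st.py; python3 lev.py
```

```text
t 14.05 pos [0.5226 0.137  0.0825] j6 -0.971 tiltfix [-0.0003 -0.0012 -0.    ] F [-3.07  0.76 -2.23] M [0.129 0.567 0.001] eff6 -1.384 w -0.001 yaw 2.775
th r d C
tool th 0.366 r,d 0.0464 0.0197 lever est 0.34 F along t -3.14 u -0.39
```

{"method": "step_arm", "body": {
  "plan": "0 -4.8 1.8 1.5 0 0 0.1;0 -4.8 1.8 1 0 0 0.1;0 -4.8 1.8 0.7 0 0 0.1;0 -4.8 1.8 0.5 0 0 0.1"
}}

```text
t: 14.45
ee_pos: [0.5428, 0.1344, 0.0818]
tool_rot: [-1.198, -2.902, 0.0]
force: [-3.3, 0.3, -0.7]
width: 0.002
```

```bash
python3 st.py; python3 lev.py
```

```text
t 14.45 pos [0.5428 0.1344 0.0818] j6 -0.569 tiltfix [-0.001  -0.0022 -0.    ] F [-3.3   0.33 -0.66] M [0.14  0.593 0.028] eff6 -1.316 w 0.002 yaw 2.359
th r d C
tool th 0.783 r,d 0.0469 0.0206 lever est 0.738 F along t -2.57 u -2.1
```

{"method": "step_arm", "body": {
  "plan": "0 -5.3 1.7 0.7 0 0 0.1;0 -5.1 1.7 0.5 0 0 0.1;0 -4.8 1.7 0.5 0 0 0.1;0 -4.8 1.7 0.5 0 0 0.1"
}}

```text
t: 14.85
ee_pos: [0.5601, 0.1234, 0.082]
tool_rot: [-1.771, -2.589, -0.0]
force: [-2.6, 2.4, -1.7]
width: -0.004
```

```bash
python3 st.py; python3 lev.py
```

```text
t 14.85 pos [0.5601 0.1234 0.082 ] j6 -0.18 tiltfix [-0.0023 -0.0036  0.    ] F [-2.62  2.38 -1.69] M [ 0.337  0.421 -0.014] eff6 -1.277 w -0.004 yaw 1.942
th r d C
tool th 1.2 r,d 0.0466 0.0214 lever est 1.14 F along t -3.17 u -1.58
```

{"method": "step_arm", "body": {
  "plan": "0 -5.3 1.3 0.7 0.002 0.003 0.08;0 -5 1.3 0.5 0 0 0.08;0 -4 0.8 0.3 0 0 0.04"
}}

```text
t: 15.15
ee_pos: [0.5681, 0.1119, 0.0822]
tool_rot: [-2.031, -2.385, -0.002]
force: [-1.5, 4.0, -3.4]
width: 0.001
```

```bash
python3 st.py; python3 lev.py
```

```text
t 15.15 pos [0.5681 0.1119 0.0822] j6 0.001 tiltfix [-0.0047 -0.0079  0.    ] F [-1.45  4.02 -3.39] M [ 0.633  0.319 -0.024] eff6 -0.158 w 0.001 yaw 1.731
th r d C
tool th 1.411 r,d 0.0472 0.018 lever est 1.421 F along t -4.2 u -0.79
```

{"method": "step_arm", "body": {
  "plan": "0 -2.5 0 1 0.004 0.007 0;0 -1.5 0 0.5 0 0 0"
}}

```text
t: 15.35
ee_pos: [0.5683, 0.1114, 0.0822]
tool_rot: [-2.027, -2.372, -0.011]
force: [-4.4, 10.1, 0.0]
width: -0.003
```

```bash
python3 st.py; python3 lev.py
```

```text
t 15.35 pos [0.5683 0.1114 0.0822] j6 -0.016 tiltfix [-0.009  -0.0211  0.    ] F [-4.44 10.12  0.04] M [ 1.788  0.712 -0.095] eff6 -0.081 w -0.003 yaw 1.727
th r d C
tool th 1.414 r,d 0.0472 0.0177 lever est 1.432 F along t -10.69 u -2.81
```

The force jumped to about 11 N with no further motion, so the lever is on its stop. Backing off and retreating.

{"method": "step_arm", "body": {
  "plan": "0 5 0 0 0 0 0;0 20 0 0 0 0 0;0 20 0 0 0 0 0;0 0 0 -40 0 0 0;0 0 0 -40 0 0 0;0 0 0 -40 0 0 0;0 0 0 -20 0 0 0"
}}

```text
t: 16.05
ee_pos: [0.5651, 0.1558, 0.2302]
tool_rot: [-2.026, -2.378, -0.016]
force: [0.7, 0.4, -0.1]
width: 0.002
```

```bash
python3 st.py; python3 - <<'E'
from h import *
s,im,d=look("w4.png"); 
for n in("wrist","top","scene"):
    if n!="wrist": im,d=cams.get_image(n)
    for q in("knob","clamp_pivot","clamp_tip"):
        for x in cams.mark_of(n,q)[:1]:
            rc=x["position"]; print(n,q,round(x["conf"],2),np.round(rc),at_z(n,[rc[::-1]],.0885 if q!="knob" else .1125,s).round(4))
    if n=="scene": cv2.imwrite("pics/s4.png",cv2.resize(im[150:400,180:450],None,fx=2.2,fy=2.2)[:,:,::-1])
E
```

```text
t 16.05 pos [0.5651 0.1558 0.2302] j6 0.067 tiltfix [-0.0038 -0.0198 -0.    ] F [ 0.65  0.45 -0.12] M [ 0.012  0.014 -0.011] eff6 0.001 w 0.002 yaw 1.731
wrist knob 0.76 [349. 252.] [[0.5239 0.0478 0.1125]]
wrist clamp_pivot 0.67 [293. 261.] [[0.5226 0.0897 0.0885]]
top knob 0.77 [250. 292.] [[0.5195 0.0492 0.1125]]
top clamp_pivot 0.63 [250. 274.] [[0.5206 0.0884 0.0885]]
top clamp_tip 0.52 [221. 271.] [[0.5786 0.0942 0.0885]]
scene knob 0.71 [233. 359.] [[0.5215 0.0504 0.1125]]
scene clamp_pivot 0.59 [250. 373.] [[0.5189 0.082  0.0885]]
scene clamp_tip 0.57 [273. 358.] [[0.5727 0.0891 0.0885]]
```

View pics/s4.png

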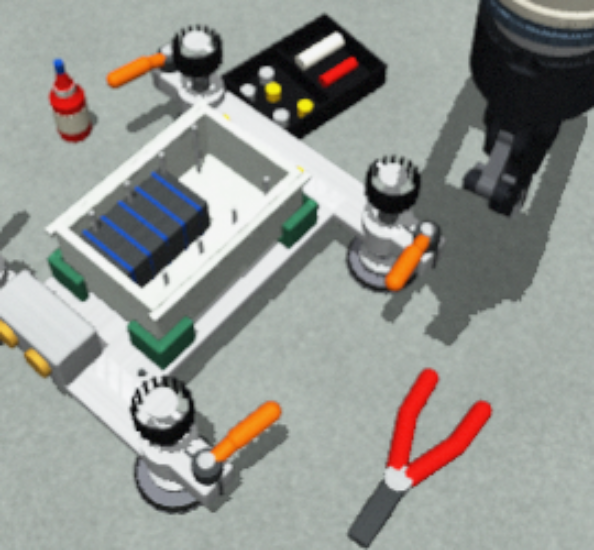

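View pics/w4.png

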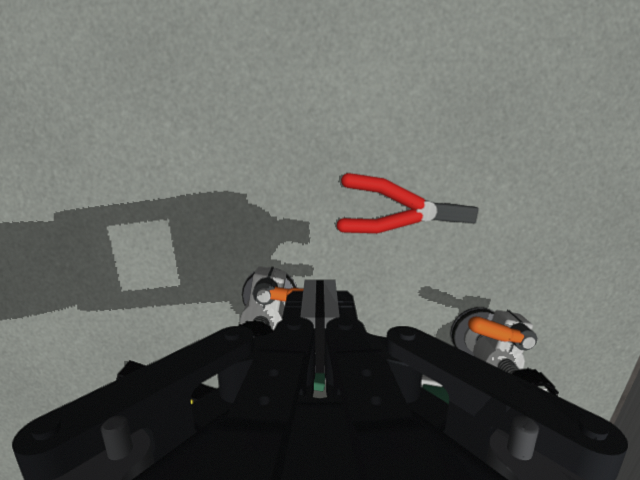

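The scene view shows the lever along the stand's side (about col 408, row 262 in the crop). Stand, pliers, bottle and tray are where they were, and the arm is clear.

```bash
python3 -c "
from rig import sign_off
print(sign_off())"
```

```text
the job is handed in; nothing more can be done
None
```

I screwed the loose foot down until it bore lightly on its pad, swung its clamp lever onto the stop, let go and handed the job in at about t = 16 s. No verdict came back.

- **Foot:** I turned the knob about 2.9 rad clockwise. Contact showed as a steady change in joint 6's torque, which puts the load at about 5 to 6 N. That is an estimate from drag, not a direct reading. The wrist moment agreed only roughly, because its noise was about 0.03 N m. The gripper was also pressing down with about 2 N, so the load may be slightly lower now that it has let go. I did not recheck the load after clamping.
- **Lever:** At the end the push force rose from about 4 N to 11 N with no further motion, so it was on its stop. The final top and scene views put it at about 1.4 rad, within a few hundredths. The wrist view showed the lever only partly and gave no tip position.
- **Surroundings:** The knob is still within a few millimetres of its first position in all views, with the cameras disagreeing by about 2 to 4 mm. The pliers, bottle and tray look unmoved, though I only judged that by eye. The gripper was clear of everything, with wrist force below 1 N.

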